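# Shut and lock the service hatch of a light-box sign

### The job

The red light-box sign lies face down on the bench with the white service hatch in its back ajar. Push the hatch shut, then set a fingertip in the slot of the hatch's round grey latch and turn it a full quarter turn clockwise, until the hatch is locked flush and the slot points square to the hatch's front edge. Pick nothing up, do not lift the hatch further open, and leave the tape, can, screwdriver and tumbler on the sign where they are.

Things in the scene. Friction and masses are not known exactly. Their poses are not given: they have to be found in the camera images.
- sign: red light-box sign, 340 x 720 mm, fixed, face down on a pale blue foam board. Origin: on the bench under its centre; x axis from its front (the robot's) side to its back, y along its length, z up. Its upper face is 130 mm above the origin; in its middle is the hatch, x -100 to +100, y -130 to +130 mm. The hatch's hinge line runs along y at x +100, z +130 mm; its free front edge is towards -x
- hatch (a joint): opening angle (rad) of the white hatch, 200 x 260 x 6 mm: 0 = flush, grows as the front edge rises; range 0 to 1.2, starts at 0.3 to 0.5. A friction hinge holds it at any angle; under 1 N at the front edge pushes it down. Over the last 6 mm the front edge presses on a springy rubber seal (about 7 N at flush), which lifts it some 3 mm when let go
- hatch_front (a point): middle of the hatch's front edge, on its top face, 200 mm from the hinge line; moves with the hatch. Once this edge is within 4 mm of flush the latch can be turned and its cam then draws the hatch down flush; from higher up the cam strikes the frame
- latch_center (a point): centre of the latch's face, level with the hatch's top face, 145 mm from the hinge line, mid-way along the hatch; moves with it. The latch is a grey disc of 88 mm diameter, flush in the hatch, with an open-topped slot across its centre: 38 mm wide, 80 mm long, 16 mm deep, upright walls, rounded ends, black floor, a yellow mark at one end. A broad fingertip must turn with the slot or it jams
- latch (a joint): turn of the latch (rad), clockwise seen from above, stops at 0 and 1.571; starts at 0 to 0.25. 0 (open): slot parallel to the front edge, its yellow-marked end towards the sign's -y and a red dot. 1.571 (locked): slot square to the front edge, yellow-marked end at the green bar on that edge. Stays where left. Takes 0.04 N m, up to about 0.15 N m past 0.9 rad, where the cam draws the hatch down
- tape_mid (a point): centre of a blue roll of tape lying flat on the sign, 96 mm diameter, 25 mm high
- paint_mid (a point): centre of an upright can on the sign, 60 mm diameter, 110 mm high
- tumbler_mid (a point): centre of an upright steel tumbler on the sign, open at the top, 72 mm diameter, 120 mm high
- driver_grip (a point): grip of a screwdriver, 190 mm long, lying on the sign along its length, beside the hatch

How it is judged:
On the way, in this order (a step that is already met when the one before it is completed fails the run):
1. the hatch is pushed shut onto its seal (front edge within 5 mm of flush) (value of joint hatch below 0.025 rad), for 0.1 s.
2. the latch is turned to locked (at least 1.4 rad) with the hatch drawn flush (value of joint latch above 1.4 rad and value of joint hatch below 0.01 rad), for 0.2 s.
At the end, for the whole second after the job is handed in: the hatch is flush (front edge within 2 mm, 0.01 rad), the latch stands at locked (at least 1.4 of 1.571 rad), both at rest (all of step 2 and velocity of joint latch between -0.05 and 0.05 rad/s and velocity of joint hatch between -0.05 and 0.05 rad/s); the robot touches nothing.
It fails at once if the hatch is lifted further open than it stood (over 0.56 rad) (value of joint hatch above 0.56 rad).
It fails at once if the tape, can, tumbler or screwdriver is moved over 20 mm (distance of any of tape_mid, paint_mid, tumbler_mid, driver_grip from where it was at the start of the episode above 0.02 m).
It also fails if it takes over 51 s, if anything falls off the work surface, if the arm or the gripper's body presses on something with over 40 N, if the wrist force passes 120 N, or if a joint passes its speed limit or range.

### The arm

A 6-joint arm with a two-finger parallel gripper is mounted at the origin on the work surface. World frame = base frame: x ahead of the robot, y to its left, z up, the work surface at z = 0. Lengths are in m, angles in rad, forces in N, time in s.
With the tool pointing down it reaches from about 0.375 to 0.975 m from the base axis. Payload 3.8 kg.
Tool frame: the origin (TCP) lies at the very end of the fingers, on their centre line; the grasp point (between the pads) lies 19 mm behind it; z points along the fingers, y is the line along which they close (so a half turn about z gives the same grasp; the last joint's range is limited). The gripper opens to 85 mm and grips with 20 to 120 N. Pads are 22 mm wide; open, the fingers measure 114 mm over their backs; the gripper's body (76 mm by 85 mm) begins 54 mm behind the grasp point. The pads swing forward as they close: fully open they stand 13 mm farther back than shut.
Start: joints at [1.143, 0.264, 1.604, -0, 1.274, -0.037], TCP at [0.257, 0.624, 0.231] pointing down, gripper open.
Joint ranges: [-2.63, 2.63], [-0.94, 2.18], [0.31, 2.57], [-1.31, 4.45], [0, 2.66], [-2.55, 2.55]. Speed limits (rad/s): [2.57, 2.57, 3.14, 3.14, 3.14, 3.14].

### API

Orientations are given as a rotation vector (axis times angle).
In Python, from workcell import * gives the robot as it stands.
- The arm moves only by the shell command python3 -m crank 'ROWS' [OPENING] [FORCE]. ROWS is JSON, a list that holds one entry, the list of rows, each a list of 6 numbers: the shift along the tool's x, y, z in cm, then the turn, a rotation vector about the tool's x, y, z in rad. In form: [[[dx, dy, dz, ax, ay, az], ...]]. A call has 1 to 8 rows; each row shifts and turns the commanded pose from where the row before left it, along the tool's axes as they then stand; what a row does not reach is not made up. A row lasts 1/12 s, in which the tool goes at most 41.7 mm and 7.16 degrees, less where a joint would pass 70% of its speed; a pose out of reach is approached as far as the arm can. A call with a gripper value outside its range is refused whole. OPENING is the finger opening in cm, from 0 to 8.54, set as the call begins (- or left out, the last holds). The fingers move at their own pace and stop on an object; FORCE is the grip in N (left out, the last holds). Time passes only in rows, so rows that do not move let the fingers close. It gives the time, the measured TCP pose, the force, the opening and the grip force at its end, in the units of the state.
- read_state(): the state, without advancing time (a new reading comes with each control period).
- read_camera(name): name is "side" or "top"; returns the picture (384x512x3 uint8, blue, green, red); there is no depth.
- camera_model(name): a dict with "camera_matrix" (3x3 intrinsics, pixels), "R" (3x3) and "t" (3): a world point X has camera coordinates R X + t. Camera axes: x right, y down, z forward; pixel columns grow to the right and rows downward; lengths in m; the calibration is good to about 2 mm. A picture is of the moment at which its call begins. camera_model takes no time and is no camera call.
- finish_job(): hands the job in; it is judged then, once.
The state is a dict: "time": time; "q": joint angles; "joint_vel": joint speeds; "joint_torque": joint torques, N m; "tool_pos": TCP position; "tcp_rot": TCP orientation; "wrist_force": force on the tool from outside, world axes, zero at the start; "torque": the same for the moment, N m; "width": opening from 0.0 (shut) to 1.0 (fully open); "grip_force": force on a finger pad.
Only numpy, scipy, OpenCV 4.12 (cv2) and the standard library are available. Lean on these libraries where they do the work, as an engineer would, in place of code of your own. Each camera call takes 0.05 s, during which the arm holds its last target. There are 200 camera calls.

## Working session

There is one attempt and no reset: what is moved stays moved. The work goes in short steps, Python scripts to look and compute and a shell command to move; the robot and the scene stay as the last step left them, time stands still between calls to the robot, and variables do not carry over. Pictures are saved under pics/ and viewed, at most 10 in all, crops included, and the job is handed in when it is done.

```bash
mkdir -p pics; ls
python3 - <<'E'
from workcell import *
import cv2
s=read_state();print(s)
for n in("top","side"):
    cv2.imwrite(f"pics/{n}0.png",read_camera(n));c=camera_model(n);print(n,c)
E
```

```text
pics
{'time': 0.0, 'q': array([ 1.14310192e+00,  2.64787158e-01,  1.60538334e+00, -4.40219819e-05,
        1.27367630e+00, -3.69217797e-02]), 'joint_vel': array([-0.00038861, -0.00157877, -0.00140006,  0.00118846, -0.00215554,
        0.00233738]), 'joint_torque': array([ 2.52890723e-04, -5.15138948e+01, -3.67303884e+01, -1.96326396e-04,
        1.35421712e-02,  1.27165146e-05]), 'tool_pos': array([0.25683582, 0.62343968, 0.22993405]), 'tcp_rot': array([-0.60981301, -3.08134992,  0.00346039]), 'wrist_force': array([ 0.20466608, -0.17243149,  0.58629701]), 'torque': array([ 0.02926392, -0.00213255, -0.00424898]), 'grip_force': 0.0, 'width': 0.9965945580027009}
top {'camera_matrix': array([[353.57768908,   0.        , 254.13845517],
       [  0.        , 353.57768908, 192.89996507],
       [  0.        ,   0.        ,   1.        ]]), 'R': array([[-0.02885999, -0.99951512, -0.01168914],
       [-0.98269526,  0.03051097, -0.18269948],
       [ 0.18296754,  0.00621416, -0.98309932]]), 't': array([0.05273888, 0.57327044, 0.82401633])}
side {'camera_matrix': array([[416.31855525,   0.        , 263.17429752],
       [  0.        , 416.31855525, 186.71371448],
       [  0.        ,   0.        ,   1.        ]]), 'R': array([[ 0.75620709, -0.65432683,  0.00268873],
       [-0.49823234, -0.57846229, -0.64586835],
       [ 0.42416432,  0.48707061, -0.76344407]]), 't': array([-0.40006652,  0.3938361 ,  0.95629324])}
```

View pics/top0.png

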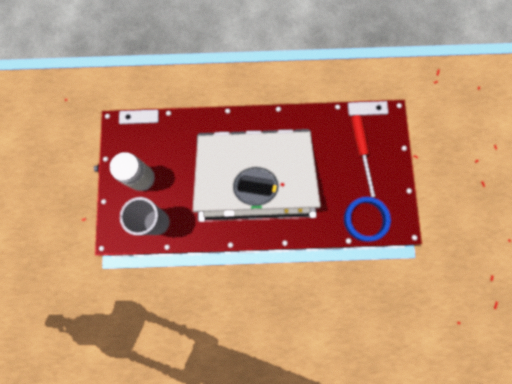

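View pics/side0.png

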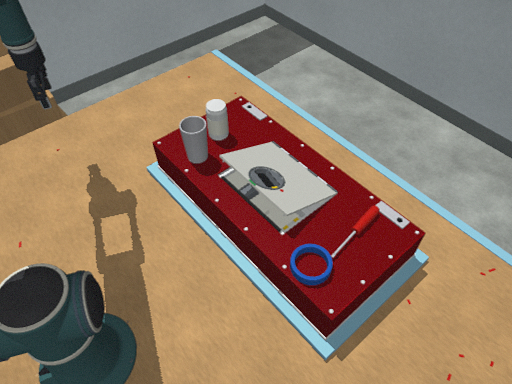

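The top view shows the sign's corners near (102,110), (405,100), (421,245) and (96,255). The ajar hatch's front edge runs (193,211)–(320,208), with the latch near (257,187) and the yellow mark at (275,188). The can and tumbler are on the left (+y), the tape and driver on the right, and the arm is out of the way.

```bash
cat > h.py <<'E'
import numpy as np,cv2
from workcell import *
def ray(n,uv):
    c=camera_model(n);R,t=np.array(c["R"]),np.array(c["t"])
    d=R.T@np.linalg.inv(c["camera_matrix"])@np.array([uv[0],uv[1],1.]);return -R.T@t,d
def onz(n,uv,z):
    o,d=ray(n,uv);return o+d*(z-o[2])/d[2]
def proj(n,X):
    c=camera_model(n);p=c["camera_matrix"]@(c["R"]@np.array(X)+c["t"]);return p[:2]/p[2]
E
python3 - <<'E'
from h import *
im=cv2.imread("pics/top0.png");b,g,r=[im[...,i].astype(int) for i in range(3)]
m=((r>60)&(g<45)&(b<50)).astype(np.uint8);m[:90]=0;m[270:]=0
m=cv2.morphologyEx(m,cv2.MORPH_OPEN,np.ones((3,3)))
c=max(cv2.findContours(m,0,2)[0],key=cv2.contourArea);h=cv2.convexHull(c)
q=cv2.approxPolyDP(h,8,True)[:,0];P=np.array([onz("top",p,.13) for p in q])
print("cam",ray("top",(0,0))[0]);print(q.tolist());print(P.round(4));print(np.linalg.norm(P-np.roll(P,-1,0),axis=1).round(3),"mid",P.mean(0))
w=((r>150)&(g>150)&(b>150)).astype(np.uint8);w[:125]=0;w[225:]=0;w[:,:185]=0;w[:,330:]=0
c=max(cv2.findContours(w,0,2)[0],key=cv2.contourArea);q=cv2.approxPolyDP(cv2.convexHull(c),5,True)[:,0]
print("hatch",[(p.tolist(),onz("top",p,.13).round(4).tolist()) for p in q])
y=((r>150)&(g>120)&(b<90)).astype(np.uint8);y[:170]=0;y[200:]=0;y[:,:240]=0;y[:,290:]=0
print("yellow",np.argwhere(y).mean(0)[::-1])
big=cv2.resize(im[120:230,180:335],None,fx=5,fy=5,interpolation=2);cv2.imwrite("pics/crop0.png",big)
E
```

```text
cam [0.41410395 0.0301017  0.91544257]
[[404, 107], [419, 243], [152, 252], [97, 244], [102, 121], [111, 112]]
[[ 0.7549 -0.3235  0.13  ]
 [ 0.4375 -0.3226  0.13  ]
 [ 0.4351  0.2634  0.13  ]
 [ 0.4562  0.3858  0.13  ]
 [ 0.744   0.3891  0.13  ]
 [ 0.7659  0.3688  0.13  ]]
[0.317 0.586 0.124 0.288 0.03  0.692] mid [0.59894658 0.12683833 0.13      ]
hatch [([309, 132], [0.7006, -0.0969, 0.13]), ([319, 202], [0.535, -0.1098, 0.13]), ([314, 217], [0.5016, -0.0966, 0.13]), ([199, 220], [0.5026, 0.1599, 0.13]), ([193, 209], [0.5278, 0.1733, 0.13]), ([198, 136], [0.6994, 0.1621, 0.13])]
yellow [274.18518519 188.2962963 ]
```

View pics/crop0.png

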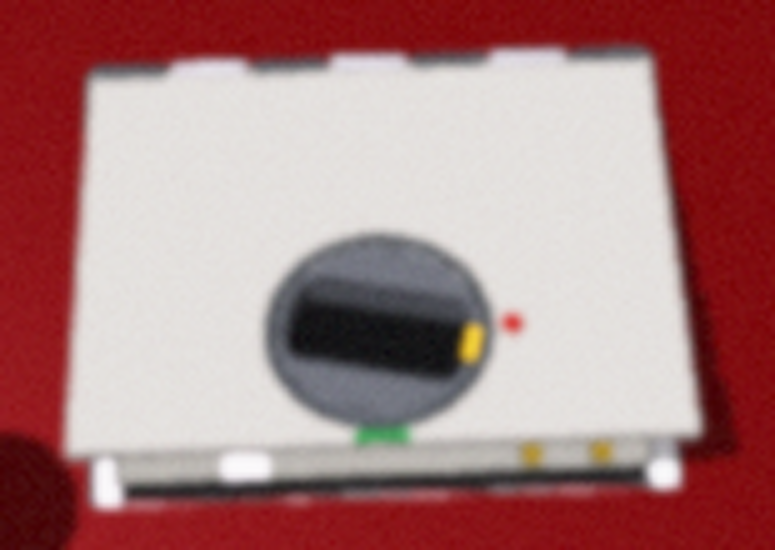

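The crop shows the hinge corners at (198,133.6) and (310,129.4), and the front corners at (193,211.4) and (320.6,207.6). The disc centre is (255.8,186) and the yellow mark (274,188.5), so the latch is already turned slightly clockwise.

Run:
```python
from h import *
C=np.array([onz("top",p,.13) for p in [(102,110),(405,100),(421,245),(96,255)]])
print(C.round(4),np.linalg.norm(C-np.roll(C,-1,0),axis=1).round(3),C.mean(0).round(4))
hl,hr=[onz("top",p,.13) for p in [(198,133.6),(310,129.4)]];H=(hl+hr)/2
print("hinge",hl.round(4),hr.round(4),np.linalg.norm(hl-hr))
ey=(hl-hr)/np.linalg.norm(hl-hr);ey2=C[0]-C[1];ey2/=np.linalg.norm(ey2);e3=C[3]-C[2];e3/=np.linalg.norm(e3);print("yaw",-ey[0]/ey[1],-ey2[0],-e3[0])
ez=np.array([0,0,1.]);ex=np.cross(ey,ez)
from scipy.optimize import brentq
fm=(np.array((193,211.4))+(320.6,207.6))/2
f=lambda r,a:H-ex*r*np.cos(a)+ez*r*np.sin(a)
for r,p in ((.2,fm),(.145,np.array((255.8,186)))):
    print("angle",brentq(lambda a:(proj("top",f(r,a))-p)[1],0.0,.9))
    a=brentq(lambda a:(proj("top",f(r,a))-p)[1],0.0,.9);print(f(r,a).round(4),proj("top",f(r,a)),p)
L=f(.145,a)
n=ex*np.sin(a)+ez*np.cos(a);u=ex*np.cos(a)-ez*np.sin(a)
o,d=ray("top",(274.2,188.3));X=o+d*((L-o)@n)/(d@n)-L
print("yellow local",X@u,X@ey,"latch",np.arctan2(-X@u,-X@ey))
for r in(.2,.19,.145): print(r,"flush",(H-ex*r).round(4))
for nme,p,z in(("tumbler",(139,216),.25),("can",(125,163),.24),("tape",(368,219),.155)):print(nme,onz("top",p,z).round(3))
```

```text
[[ 0.7717  0.3905  0.13  ]
 [ 0.7724 -0.3277  0.13  ]
 [ 0.4331 -0.3264  0.13  ]
 [ 0.4322  0.3868  0.13  ]] [0.718 0.339 0.713 0.34 ] [0.6024 0.0308 0.13  ]
hinge [0.7052 0.1621 0.13  ] [ 0.7069 -0.0996  0.13  ] 0.2616957174479891
yaw 0.006188695905551831 0.0009924966111937636 0.0012329658873624554
angle 0.29007810866798117
[0.5144 0.0301 0.1872] [256.84410825 209.5       ] [256.8 209.5]
angle 0.29569930782579784
[0.5674 0.0304 0.1723] [255.9739755 186.       ] [255.8 186. ]
yellow local -0.007215931659525357 -0.03871642571636262 latch 0.18426487584562404
0.2 flush [0.5061 0.03   0.13  ]
0.19 flush [0.5161 0.0301 0.13  ]
0.145 flush [0.5611 0.0304 0.13  ]
tumbler [0.5   0.254 0.25 ]
can [0.608 0.289 0.24 ]
tape [ 0.491 -0.208  0.155]
```

```bash
python3 -m crank '[[[0,0,-4,0,0,-0.1],[0,0,-4,0,0,-0.1],[0,0,-4,0,0,-0.1],[0,0,-2,0,0,-0.094]]]' 0
python3 -m crank '[[[-1.64,-3.71,0,0,0,0],[-1.64,-3.71,0,0,0,0],[-1.64,-3.71,0,0,0,0],[-1.64,-3.71,0,0,0,0],[-1.64,-3.71,0,0,0,0],[-1.64,-3.71,0,0,0,0],[-1.64,-3.71,0,0,0,0],[-1.64,-3.71,0,0,0,0]]]'
python3 -m crank '[[[-1.64,-3.71,0,0,0,0],[-1.64,-3.71,0,0,0,0],[-1.64,-3.71,0,0,0,0],[-1.64,-3.71,0,0,0,0],[-1.64,-3.71,0,0,0,0],[-1.64,-3.71,0,0,0,0],[-1.64,-3.71,0,0,0,0],[-1.64,-3.71,0,0,0,0]]]'
python3 -m crank '[[[0,0,0,0,0,0],[0,0,0,0,0,0]]]'
```

```text
time: 0.43
tool_pos: [0.2576, 0.6252, 0.377]
tcp_rot: [-0.013, 3.139, 0.009]
wrist_force: [0.1, 1.0, 0.9]
width: 0.449
grip_force: 0.0
time: 1.1
tool_pos: [0.3894, 0.3257, 0.3708]
tcp_rot: [0.006, -3.141, 0.001]
wrist_force: [1.5, 0.1, -0.9]
width: -0.001
grip_force: 0.0
time: 1.77
tool_pos: [0.5215, 0.0293, 0.371]
tcp_rot: [0.005, -3.141, -0.0]
wrist_force: [0.6, 0.6, 0.3]
width: 0.002
grip_force: 0.0
time: 1.93
tool_pos: [0.5216, 0.0293, 0.3703]
tcp_rot: [-0.002, -3.14, -0.0]
wrist_force: [0.0, 0.5, 0.8]
width: 0.001
grip_force: 0.0
```

```bash
python3 -m crank '[[[0,0,3.5,0,0,0],[0,0,3.5,0,0,0],[0,0,3.5,0,0,0],[0,0,3.5,0,0,0],[0,0,2,0,0,0],[0,0,1,0,0,0],[0,0,1,0,0,0],[0,0,1,0,0,0]]]'
python3 -m crank '[[[0,0,0.9,0,0,0],[0,0,0.9,0,0,0],[0,0,0.8,0,0,0],[0,0,0.7,0,0,0],[0,0,0.5,0,0,0],[0,0,0.4,0,0,0],[0,0,0.3,0,0,0],[0,0,0,0,0,0]]]'
```

```text
time: 2.6
tool_pos: [0.5221, 0.0323, 0.1818]
tcp_rot: [-0.007, 3.14, 0.0]
wrist_force: [-0.5, -0.9, 0.8]
width: -0.001
grip_force: 0.2
time: 3.27
tool_pos: [0.5212, 0.0312, 0.1357]
tcp_rot: [0.005, -3.141, 0.0]
wrist_force: [-0.5, 0.4, -0.3]
width: -0.003
grip_force: 0.0
```

```bash
python3 -m crank '[[[0,0,0.3,0,0,0],[0,0,0.2,0,0,0],[0,0,0.0,0,0,0],[0,0,0,0,0,0]]]'; python3 -m crank '[[[0,0,0.1,0,0,0],[0,0,0.1,0,0,0],[0,0,0,0,0,0],[0,0,0,0,0,0]]]'
```

```text
time: 3.6
tool_pos: [0.5218, 0.0313, 0.1316]
tcp_rot: [-0.005, 3.141, -0.0]
wrist_force: [0.4, 0.1, 2.5]
width: 0.002
grip_force: 0.8
time: 3.93
tool_pos: [0.5218, 0.0313, 0.13]
tcp_rot: [-0.005, 3.141, -0.0]
wrist_force: [-0.4, -1.2, 5.3]
width: 0.007
grip_force: 2.5
```

```bash
python3 -m crank '[[[0,0,0.1,0,0,0],[0,0,0,0,0,0],[0,0,-2,0,0,0],[0,0,-4,0,0,0],[0,0,-4,0,0,0],[4,0,-1,0,0,0],[4,0,0,0,0,0],[4,0,0,0,0,0]]]'
python3 - <<'E'
from h import *
im=read_camera("top");cv2.imwrite("pics/top1.png",im)
cv2.imwrite("pics/crop1.png",cv2.resize(im[120:230,180:335],None,fx=5,fy=5,interpolation=2))
E
```

```text
time: 4.6
tool_pos: [0.4013, 0.031, 0.2395]
tcp_rot: [-0.005, 3.139, 0.0]
wrist_force: [-0.4, 0.7, -0.1]
width: 0.0
grip_force: 0.0
```

View pics/crop1.png

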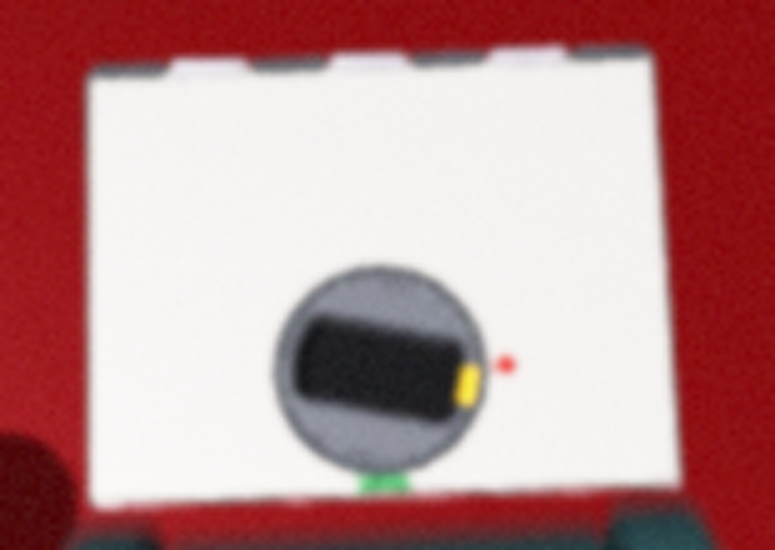

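The hatch is shut on its seal. The disc centre is at crop (381,370), the yellow mark at (468,385), and the front corners at (95,505) and (682,486).

Run:
```python
from h import *
f=lambda u,v:onz("top",(180+(u+.5)/5-.5,120+(v+.5)/5-.5),.132)
im=cv2.imread("pics/top1.png");g=im.max(2)
m=np.zeros(g.shape,np.uint8);m[165:220,232:280]=(g[165:220,232:280]<175)
c=max(cv2.findContours(m,0,2)[0],key=cv2.contourArea);(x,y),_,_=cv2.fitEllipse(cv2.convexHull(c));print("disc fit",x,y,onz("top",(x,y),.132))
print(f(381,370),"yel",f(468,385)-f(381,370)); a,b=f(95,505),f(682,486);print(a,b,(a+b)/2+[.055,0,0])
print("diam",f(275,370)-f(488,370),f(381,265)-f(381,474))
d=f(468,385)-f(381,370);print("latch",np.arctan2(-d[0],-d[1]))
m2=(im.max(2)<45).astype(np.uint8);m2[:180]=0;m2[206:]=0;m2[:,:235]=0;m2[:,:][:,276:]=0
c=max(cv2.findContours(m2,0,2)[0],key=cv2.contourArea);r=cv2.minAreaRect(c);P=[onz("top",p,.116) for p in cv2.boxPoints(r)];print("slot",np.round(P,4).tolist(),np.mean(P,0))
```

```text
disc fit 255.6380157470703 193.6647491455078 [0.55805623 0.03172755 0.132     ]
[0.55819316 0.03135839 0.132     ] yel [-0.00806699 -0.03889381  0.        ]
[0.50107026 0.16041939 0.132     ] [ 0.50167182 -0.10074575  0.132     ] [0.55637104 0.02983682 0.132     ]
diam [0.0029761  0.09592798 0.        ] [ 0.0957273  -0.00284629  0.        ]
latch 0.20451100734132002
slot [[0.5532, 0.0716, 0.116], [0.5849, 0.065, 0.116], [0.5694, -0.0045, 0.116], [0.5379, 0.0025, 0.116]] [0.56136415 0.0336631  0.116     ]
```

```bash
python3 -m crank '[[[-4,0,0,0,0,0],[-4,0,0,0,0,0],[-4,0,0,0,0,0],[-3.7,0,0,0,0,0],[0,0,2,0,0,0.1],[0,0,2,0,0,0.1],[0,0,2,0,0,0],[0,0,1,0,0,0]]]' 3.4 20
python3 -m crank '[[[0,0,1,0,0,0],[0,0,0.5,0,0,0],[0,0,0.5,0,0,0],[0,0,0.5,0,0,0],[0,0,0.5,0,0,0],[0,0,0,0,0,0]]]'
```

```text
time: 5.32
tool_pos: [0.5568, 0.0315, 0.1646]
tcp_rot: [-0.308, -3.121, 0.001]
wrist_force: [-0.5, 0.2, 0.1]
width: 0.399
grip_force: 0.0
time: 5.82
tool_pos: [0.5582, 0.0315, 0.1379]
tcp_rot: [-0.309, -3.126, 0.0]
wrist_force: [0.2, -0.1, -0.5]
width: 0.4
grip_force: 0.0
```

```bash
python3 -m crank '[[[0,0,0.4,0,0,0],[0,0,0.4,0,0,0],[0,0,0.3,0,0,0],[0,0,0,0,0,0],[0,0,0,0,0,0]]]'
python3 -m crank '[[[0,0,0.3,0,0,0],[0,0,0.2,0,0,0],[0,0,0,0,0,0],[0,0,0,0,0,0]]]'
```

```text
time: 6.23
tool_pos: [0.5582, 0.0315, 0.127]
tcp_rot: [-0.309, -3.126, 0.0]
wrist_force: [0.6, -0.4, 0.0]
width: 0.398
grip_force: 0.0
time: 6.57
tool_pos: [0.5583, 0.0315, 0.1221]
tcp_rot: [-0.309, -3.126, 0.0]
wrist_force: [-0.2, -0.1, -0.8]
width: 0.399
grip_force: 0.0
```

Run:
```python
from h import *
im=read_camera("side");p=proj("side",(.558,.031,.13)).astype(int);print(p)
c=im[p[1]-70:p[1]+50,p[0]-75:p[0]+75];cv2.imwrite("pics/side2.png",cv2.resize(c,None,fx=5,fy=5,interpolation=2))
```

```text
[263 191]
```

View pics/side2.png

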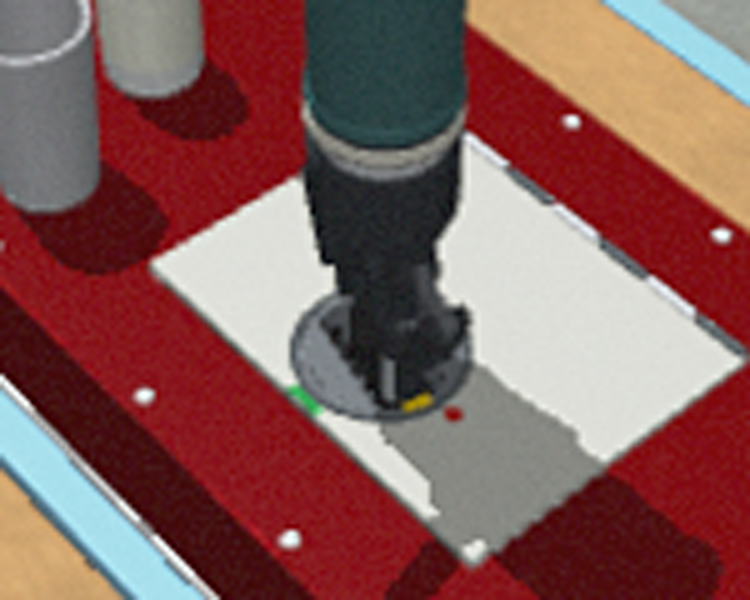

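The fingers stand inside the slot next to the yellow mark at crop (417,402), and nothing reads as contact. I'll go down until they touch the floor.

```bash
python3 -m crank '[[[0,0,0.3,0,0,0],[0,0,0.2,0,0,0],[0,0,0,0,0,0],[0,0,0,0,0,0]]]'
python3 -m crank '[[[0,0,0.2,0,0,0],[0,0,0.1,0,0,0],[0,0,0,0,0,0],[0,0,0,0,0,0]]]'
```

```text
time: 6.95
tool_pos: [0.5582, 0.0315, 0.117]
tcp_rot: [-0.309, -3.126, 0.0]
wrist_force: [-0.1, 0.5, -0.0]
width: 0.395
grip_force: 0.0
time: 7.28
tool_pos: [0.5588, 0.0314, 0.1147]
tcp_rot: [0.309, 3.126, 0.0]
wrist_force: [-0.3, 0.3, 3.2]
width: 0.399
grip_force: 1.8
```

```bash
python3 -m crank '[[[0,0,0.1,0,0,0],[0,0,0,0,0,0.1],[0,0,0,0,0,0.1],[0,0,0,0,0,0.1],[0,0,0,0,0,0.1],[0,0,0,0,0,0.1],[0,0,0,0,0,0]]]'; python3 -c "
from h import *;s=read_state();print(s['torque'],s['q'],s['wrist_force'])"
```

```text
time: 7.87
tool_pos: [0.5594, 0.031, 0.114]
tcp_rot: [1.075, 2.95, 0.0]
wrist_force: [0.4, -1.5, 4.8]
width: 0.393
grip_force: 2.4
[-0.26314912 -0.02098362 -0.01681356] [ 1.14222204e-02  1.50087740e-01  1.96911133e+00 -8.48970511e-04
  1.02031031e+00 -8.59876523e-01] [ 0.44185051 -1.5364678   4.82737105]
```

```bash
python3 -m crank '[[[0,0,0,0,0,0.1],[0,0,0,0,0,0.1],[0,0,0,0,0,0.1],[0,0,0,0,0,0.1],[0,0,0,0,0,0.1],[0,0,0,0,0,0]]]'; python3 -c "
from h import *;s=read_state();print(s['torque'])"
python3 -m crank '[[[0,0,0,0,0,0.1],[0,0,0,0,0,0.1],[0,0,0,0,0,0.1],[0,0,0,0,0,0]]]';python3 -c "
from h import *;s=read_state();print(s['torque'])"
```

```text
time: 8.37
tool_pos: [0.5584, 0.0309, 0.1139]
tcp_rot: [1.771, 2.595, -0.001]
wrist_force: [-1.2, -2.2, 6.5]
width: 0.395
grip_force: 3.2
[-0.40509159  0.39099035  0.06347284]
time: 8.7
tool_pos: [0.558, 0.0311, 0.1136]
tcp_rot: [-2.139, -2.301, 0.002]
wrist_force: [-2.4, -0.8, 5.9]
width: 0.401
grip_force: 2.9
[-0.30644245  0.41404128 -0.03759825]
```

```bash
python3 -m crank '[[[0,0,0,0,0,0.1],[0,0,0,0,0,0.1],[0,0,0,0,0,0.06],[0,0,0,0,0,0]]]'; python3 -c "
from h import *;s=read_state();print(s['torque'])"
python3 -m crank '[[[0,0,0,0,0,0.06],[0,0,0,0,0,0.05],[0,0,0,0,0,0],[0,0,0,0,0,0]]]';python3 -c "
from h import *;s=read_state();print(s['torque'],s['tool_pos'])
im=read_camera('side');p=[263,191]
c=im[p[1]-70:p[1]+50,p[0]-75:p[0]+75];cv2.imwrite('pics/side3.png',cv2.resize(c,None,fx=5,fy=5,interpolation=2))"
```

```text
time: 9.03
tool_pos: [0.5582, 0.0311, 0.1136]
tcp_rot: [2.417, 2.006, -0.001]
wrist_force: [-1.0, -0.7, 5.0]
width: 0.396
grip_force: 2.5
[-0.26989664  0.25250319 -0.01481985]
time: 9.37
tool_pos: [0.5585, 0.0315, 0.1135]
tcp_rot: [-2.522, -1.873, -0.0]
wrist_force: [-0.7, 0.0, 4.8]
width: 0.394
grip_force: 2.7
[-0.04233828  0.31996606 -0.01107475] [0.55845896 0.03150441 0.11354423]
```

View pics/side3.png

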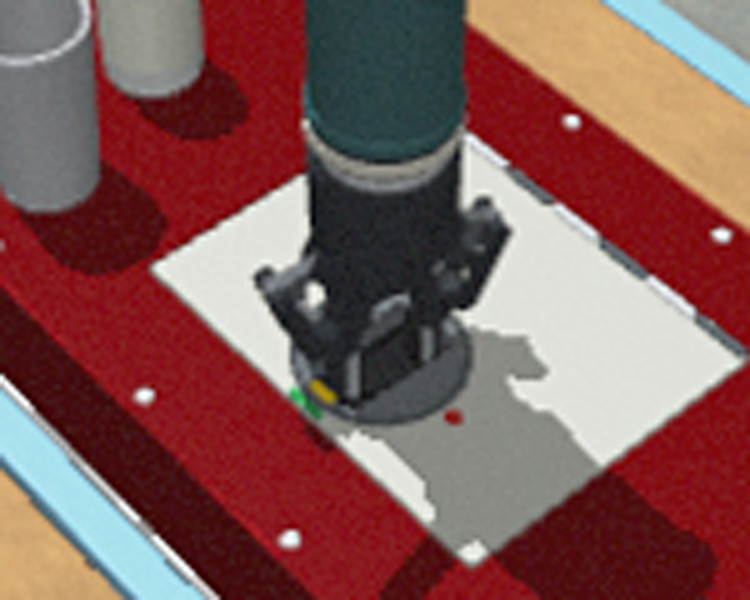

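The latch is close to locked: the yellow mark at crop (322,392) is almost at the green bar (305,402). I'll turn on until the torque shows the stop.

```bash
for i in 1; do python3 -m crank '[[[0,0,0,0,0,0.06],[0,0,0,0,0,0],[0,0,0,0,0,0]]]'; python3 -c "
from h import *;s=read_state();print(s['torque'])"
python3 -m crank '[[[0,0,0,0,0,0.06],[0,0,0,0,0,0],[0,0,0,0,0,0]]]';python3 -c "
from h import *;s=read_state();print(s['torque'],s['joint_torque'][5])
im=read_camera('side');y=((im[...,2]>140)&(im[...,1]>110)&(im[...,0]<70));y[:175]=0;y[205:]=0;y[:,:235]=0;y[:,:][:,290:]=0
v,u=np.argwhere(y).mean(0);d=onz('side',(u,v),.13)-[.558,.031,.13];print(y.sum(),u,v,d,np.arctan2(-d[0],-d[1]))"; done
```

```text
time: 9.67
tool_pos: [0.5594, 0.0323, 0.1136]
tcp_rot: [-2.577, -1.797, -0.004]
wrist_force: [3.2, 3.8, 2.8]
width: 0.397
grip_force: 2.7
[ 0.69003488 -0.39438478  0.09157363]
time: 9.92
tool_pos: [0.5599, 0.0329, 0.1137]
tcp_rot: [2.629, 1.72, 0.006]
wrist_force: [4.8, 6.1, 1.6]
width: 0.4
grip_force: 9.3
[ 1.01951098 -0.7247835   0.45933344] 0.541868582367897
9 252.11111111111111 198.88888888888889 [-0.03897415  0.00236434  0.        ] 1.6313863748520845
```

The stop is reached: 0.46 N m reaction and a mark angle of about 1.6 rad. I'll back off inside the slack, lift out and check.

```bash
python3 -m crank '[[[0,0,0,0,0,-0.1],[0,0,0,0,0,-0.1],[0,0,0,0,0,-0.1],[0,0,0,0,0,0],[0,0,-0.5,0,0,0],[0,0,-1,0,0,0],[0,0,-2,0,0,0],[0,0,-4,0,0,0]]]'
python3 -m crank '[[[0,0,-4,0,0,0],[0,0,0,0,0,0.1],[0,-4,0,0,0,0],[0,-4,0,0,0,0],[0,-4,0,0,0,0],[0,-3,0,0,0,0],[0,0,0,0,0,0],[0,0,0,0,0,0]]]'
python3 - <<'E'
from h import *
im=read_camera("top");cv2.imwrite("pics/top4.png",cv2.resize(im[90:265,90:425],None,fx=2.3,fy=2.3,interpolation=2))
E
```

```text
time: 10.63
tool_pos: [0.5537, 0.031, 0.1836]
tcp_rot: [-2.342, -2.082, 0.015]
wrist_force: [0.2, 0.4, -0.6]
width: 0.397
grip_force: 0.0
time: 11.3
tool_pos: [0.4105, 0.0635, 0.2285]
tcp_rot: [2.447, 1.969, 0.0]
wrist_force: [0.3, 0.6, -0.3]
width: 0.399
grip_force: 0.0
```

View pics/top4.png

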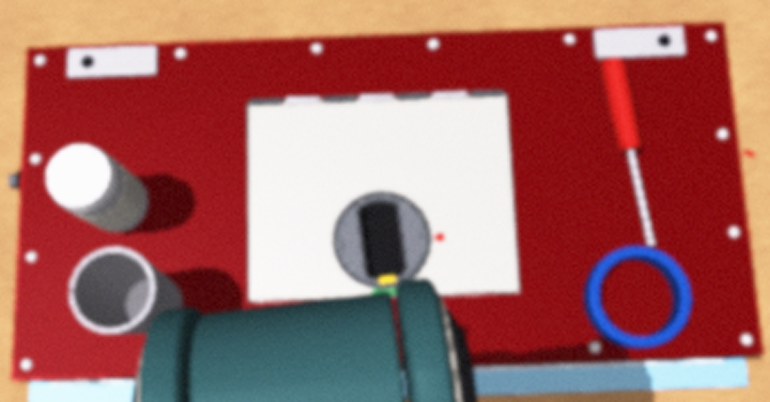

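Nothing else has moved. The slot stands nearly square, with the yellow mark at (387,280) by the green bar (384,292). I'll measure the angle before handing in.

Run:
```python
from h import *
from scipy import ndimage
ims=[read_camera("top").astype(float) for _ in range(4)];im=np.mean(ims,0);b,g,r=[im[...,i] for i in range(3)]
sl=np.s_[170:215,235:280]
y=((r>120)&(g>100)&(b<0.6*g));m=np.zeros(y.shape,bool);m[sl]=y[sl]
gr=((g>1.4*r)&(g>1.3*b));k=np.zeros(y.shape,bool);k[200:222,240:280]=gr[200:222,240:280]
d=np.zeros(y.shape,bool);d[sl]=im.max(2)[sl]<60
w={}
for n,q,z in(("yel",m,.13),("green",k,.13),("slot",d,.114)):
    v,u=np.argwhere(q).mean(0);w[n]=onz("top",(u,v),z);print(n,q.sum(),u,v,w[n].round(4))
pts=np.array([onz("top",(u,v),.114)[:2] for v,u in np.argwhere(d)]);e,V=np.linalg.eigh(np.cov(pts.T));a=V[:,1];a=-a*np.sign(a[0]);print("slot axis latch",np.arctan2(-a[0],-a[1]))
D=w["yel"]-[.558,.031,.13];print("yel latch",np.arctan2(-D[0],-D[1]))
```

```text
yel 35 257.8285714285714 210.9142857142857 [0.519 0.028 0.13 ]
green 6 260.8333333333333 216.16666666666666 [0.507  0.0217 0.13  ]
slot 462 255.39826839826839 193.56277056277057 [0.5616 0.0323 0.114 ]
slot axis latch 1.4636964589330448
yel latch 1.4938113076142885
```

It reads about 1.48 rad. That is over the 1.4 limit but short of the stop, so backing off probably dragged it a little. There is time to go back in and finish the turn with a smaller back-off.

```bash
python3 -m crank '[[[0,0,0,0,0,-0.1],[0,0,0,0,0,-0.1],[0,0,0,0,0,-0.1],[-1.14,3.6,0,0,0,0],[-1.14,3.6,0,0,0,0],[-1.14,3.6,0,0,0,0],[-1.14,3.6,0,0,0,0],[0,0,0,0,0,0]]]'
python3 -m crank '[[[0,0,3,0,0,0],[0,0,2,0,0,0],[0,0,1,0,0,0],[0,0,0.5,0,0,0],[0,0,0.5,0,0,0],[0,0,0,0,0,0]]]'
```

```text
time: 12.22
tool_pos: [0.5656, 0.0283, 0.2265]
tcp_rot: [2.128, 2.309, 0.0]
wrist_force: [-0.2, 0.2, -0.3]
width: 0.398
grip_force: 0.0
time: 12.72
tool_pos: [0.5592, 0.0303, 0.158]
tcp_rot: [-2.126, -2.312, 0.0]
wrist_force: [-0.9, -0.6, -0.4]
width: 0.398
grip_force: 0.0
```

```bash
python3 -m crank '[[[0,0,1,0,0,0],[0,0,1,0,0,0],[0,0,0.8,0,0,0],[0,0,0.6,0,0,0],[0,0,0.4,0,0,0],[0,0,0.2,0,0,0],[0,0,0,0,0,0]]]'
python3 -m crank '[[[0,0,0,0,0,0.1],[0,0,0,0,0,0.1],[0,0,0,0,0,0.1],[0,0,0,0,0,0.1],[0,0,0,0,0,0],[0,0,0,0,0,0]]]';python3 -c "
from h import *;s=read_state();print(s['torque'])"
```

```text
time: 13.3
tool_pos: [0.5588, 0.0303, 0.1176]
tcp_rot: [-2.126, -2.312, 0.001]
wrist_force: [0.2, -0.5, -0.8]
width: 0.397
grip_force: 0.0
time: 13.8
tool_pos: [0.5603, 0.0314, 0.1189]
tcp_rot: [-2.543, -1.845, -0.005]
wrist_force: [2.9, 4.6, -0.3]
width: 0.4
grip_force: 2.5
[ 0.84603016 -0.3731514   0.1740265 ]
```

```bash
python3 -m crank '[[[0,0,0,0,0,0.08],[0,0,0,0,0,0],[0,0,0,0,0,0]]]';python3 -c "
from h import *;s=read_state();print(s['torque'])"
python3 -m crank '[[[0,0,0,0,0,-0.08],[0,0,0,0,0,-0.08],[0,0,0,0,0,-0.04],[0,0,0,0,0,0]]]';python3 -c "
from h import *;s=read_state();print(s['torque'])"
```

```text
time: 14.05
tool_pos: [0.5615, 0.0325, 0.1191]
tcp_rot: [-2.614, -1.742, -0.01]
wrist_force: [5.7, 8.4, -2.6]
width: 0.4
grip_force: 4.4
[ 1.50664684 -0.91031745  0.31557771]
time: 14.38
tool_pos: [0.5593, 0.0299, 0.1186]
tcp_rot: [2.426, 1.995, -0.001]
wrist_force: [-0.3, -0.2, -0.3]
width: 0.4
grip_force: 0.0
[0.01828259 0.02470272 0.0149528 ]
```

Firmly at the stop, and the fingers are now free of contact. I'll lift straight out and measure again.

```bash
python3 -m crank '[[[0,0,-1,0,0,0],[0,0,-1,0,0,0],[0,0,-2,0,0,0],[0,0,-4,0,0,0],[0,0,-3,0,0,0],[0,-4,0,0,0,0],[0,-4,0,0,0,0],[0,-4,0,0,0,0]]]'
python3 -m crank '[[[0,-3.5,0,0,0,0],[0,0,0,0,0,0],[0,0,0,0,0,0]]]'
python3 - <<'E'
from h import *
im=np.mean([read_camera("top").astype(float) for _ in range(4)],0);b,g,r=[im[...,i] for i in range(3)]
sl=np.s_[170:215,235:280]
y=((r>120)&(g>100)&(b<0.6*g));m=np.zeros(y.shape,bool);m[sl]=y[sl]
d=np.zeros(y.shape,bool);d[sl]=im.max(2)[sl]<60
v,u=np.argwhere(m).mean(0);D=onz("top",(u,v),.13)-[.558,.031,.13];print("yel",np.arctan2(-D[0],-D[1]))
pts=np.array([onz("top",(u,v),.114)[:2] for v,u in np.argwhere(d)]);e,V=np.linalg.eigh(np.cov(pts.T));a=V[:,1];a=-a*np.sign(a[0]);print("slot",np.arctan2(-a[0],-a[1]),d.sum())
cv2.imwrite("pics/top5.png",cv2.resize(im[120:230,180:335],None,fx=5,fy=5,interpolation=2))
E
```

```text
time: 15.05
tool_pos: [0.4415, 0.0536, 0.2307]
tcp_rot: [2.428, 1.99, 0.004]
wrist_force: [-0.1, -0.1, 1.3]
width: 0.401
grip_force: 0.0
time: 15.3
tool_pos: [0.4064, 0.0606, 0.2297]
tcp_rot: [2.426, 1.993, 0.004]
wrist_force: [0.8, 0.3, 1.0]
width: 0.4
grip_force: 0.0
yel 1.5800931307150865
slot 1.562234453315201 466[ WARN:0@2.682] global loadsave.cpp:1063 imwrite_ Unsupported depth image for selected encoder is fallbacked to CV_8U.
```

View pics/top5.png

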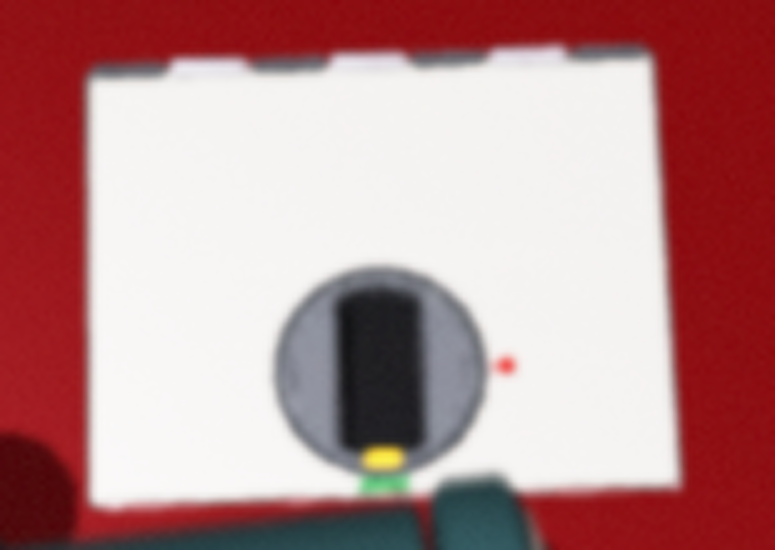

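The slot is square to the front edge (1.56–1.58 rad). The yellow mark (383,459) sits at the green bar (385,483), the hatch is flush and the arm is clear.

```bash
python3 -c "
from workcell import *
print(finish_job())"
```

```text
the job is handed in; nothing more can be done
None
```

The hatch is shut and locked flush, the latch measured at 1.56–1.58 rad (a full quarter turn), the arm is clear of everything, and the job was handed in at about 15.5 s; no verdict came back.

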